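# Pull the tall circuit board from the rack and stand it in the inspection stand

## Robot

A 6-joint arm with a two-finger parallel gripper is mounted at the origin on the work surface. World frame = base frame: x ahead of the robot, y to its left, z up, the work surface at z = 0. Lengths are in m, angles in rad, forces in N, time in s.
With the tool pointing down it reaches from about 0.25 to 0.725 m from the base axis. Payload 4 kg.
Tool frame: the origin (TCP) lies on the centre line of the jaws, within the pads' length; the fingertips stand 17 mm ahead of it and the grasp point (between the pads) lies 2 mm behind it; z points along the fingers, x is the direction in which the jaws open and shut, and the axes are right-handed (so a half turn about z gives the same grasp; the last joint's range is limited). The gripper opens to 85 mm and grips with 20 to 120 N. Pads are 22 mm wide; open, the fingers measure 114 mm over their backs; the gripper's body (76 mm by 85 mm) begins 54 mm behind the grasp point. The pads swing forward as they close: fully open they stand 13 mm farther back than shut.
Start: joints at [1.188, 0.241, 0.005, 1.335, 0, 1.571], TCP at [0.187, 0.464, 0.248] pointing down, gripper open.
Joint ranges: [-2.72, 2.72], [-1.05, 1.87], [-1.09, 1.28], [-1.99, 2.15], [-1.42, 1.44], [-3.14, 3.14]. Speed limits (rad/s): [2.79, 2.79, 3.14, 3.14, 3.14, 3.14].

## Interface

Orientations are given as a unit quaternion [x, y, z, w].
In Python, from workcell import bot gives the robot as it stands.
- The arm moves only by the tool jog_arm, never from a script. Its arguments are lists of equal length, an entry for each row: "jaw": the closure, from 0 (fully open) to 1 (shut); "linear": the shift along the tool's x, y, z in m, a list of three; "delta_rot": the turn, a rotation vector about the tool's x, y, z in degrees, a list of three. A call has exactly 8 rows; each row is the pose to reach, as a shift and turn from the pose commanded when the call began, along the tool's axes at that moment; what a row does not reach only later rows make up. A row lasts 1/12 s, in which the tool goes at most 41.7 mm and 7.16 degrees, less where a joint would pass 70% of its speed; a pose out of reach is approached as far as the arm can. A call with a gripper value outside its range is refused whole. The fingers move at their own pace and stop on an object; the grip force is fixed at half the most. Time passes only in rows, so rows that repeat a pose let the fingers close, or fill a call up. It gives the time, the measured TCP pose, the force and the opening at its end, in the units of the state.
- bot.get_obs(): the state, without advancing time (a new reading comes with each control period).
- bot.camera(name): name is "side" or "top" or "wrist"; returns (picture, depth): 420x560x3 uint8, red, green, blue; 420x560 float32, m along the optical axis (not along the pixel's ray), 0 where there is no reading.
- bot.calibration(name): a dict with "fovy" (degrees; the focal length in pixels is half the picture's height over the tangent of half this angle, whatever the lens; pixels are square), "cx", "cy" (the principal point, pixels), "origin" and "orientation" of the camera in the world. Camera axes: x right, y down, z forward; pixel columns grow to the right and rows downward; lengths in m; the calibration is good to about 2 mm. A picture is of the moment at which its call begins: read the wrist's pose just before it. calibration takes no time and is no camera call; for the wrist camera it gives the pose at the moment of the call.
- bot.job_done(): hands the job in, once; it reports no verdict.
The state is a dict: "clock": time; "joint_pos": joint angles; "joint_vel": joint speeds; "tau": joint torques, N m; "eef_pos": TCP position; "tool_rot": TCP orientation; "ft_force": force on the tool from outside, world axes, zero at the start; "ft_torque": the same for the moment, N m; "grip_width": finger opening in m.
Only numpy, scipy, OpenCV 4.12 (cv2) and the standard library are available. Lean on these libraries where they do the work, as an engineer would, in place of code of your own. Each camera call takes 0.05 s, during which the arm holds its last target.

## Task

Slide the tall circuit board straight up out of the slotted rack by its top edge, and lower it, without dropping it, into the jaws of the inspection stand, so that it rests on the stand's base plate, upright and centred along the jaws (either way round; it may lean against a jaw). Leave the two short boards where they stand in the rack, and let go at the end.

Things in the scene. Friction and masses are not known exactly. Their poses are not given: they have to be found in the camera images.
- tall_board_center (a point): Centre (half-way up) of the tall green circuit board, on edge in a slot of the black rack: 90 wide (x) x 3 thick (y) x 130 mm tall (z, up), about 120 g. Aluminium stiffener bar along its whole top edge, 10 thick (y) x 16 mm high; top 65 mm above this point, lower edge 65 below. Parts on its face stand out under 10 mm, none within 40 mm of the top. Its top starts 140 mm above the bench.
- short_board_a_center (a point): Centre (half-way up) of one short board in the same rack, parallel to the tall one: 90 wide (x) x 3 thick (y) x 85 mm tall (z), same 10 mm stiffener on its top edge, which is 95 mm above the bench. Stays in place. The fixed rack has three slots 45 mm apart, in any order of boards; slot floor 10 mm above the bench.
- short_board_b_center (a point): Centre of the other short board, same sizes as short board a. Stays in place. The rack's end guides (grooves 6.5 mm wide that hold only the boards' two side edges, 2 mm play) reach 60 mm above the bench: a board comes free after rising 50 mm.
- stand_slot (a point): Fixed inspection stand: middle of its slot, on its base plate (130 x 110, top 12 mm above the bench). Two grey jaws 50 mm long form the slot, which runs along x, open-ended, 11 mm wide (y) up to 42 mm above this point, then flaring to 41 mm wide at 60 mm above. The board stands on the plate, width along x, overhanging the jaws equally; let go, it leans up to 11 degrees. z up.

How it is judged:
By the outcome, as a careful person would: the job done as asked, in the order asked, and still so for the second after the job is handed in, with the robot touching nothing.
It also fails if it takes over 40 s, if anything falls off the work surface, if the arm or the gripper's body presses on something with over 40 N, if the wrist force passes 120 N, or if a joint passes its speed limit or range.

## Working session

There is one attempt and no reset: what is moved stays moved. The work goes in short steps, Python scripts to look and compute and a tool call to move; the robot and the scene stay as the last step left them, time stands still between calls to the robot, and variables do not carry over. Pictures are saved under pics/ and viewed, and the job is handed in when it is done.

Besides the shell and the picture viewer there is one more tool, called after "Call:" by a JSON object that holds its "fn" and its "kwargs", one argument or row to a line. jog_arm: Moves the arm, as the interface text tells. Its arguments: {"type":"object","properties":{"jaw":{"type":"array","items":{"type":"number"}},"linear":{"type":"array","items":{"type":"array","items":{"type":"number"}}},"delta_rot":{"type":"array","items":{"type":"array","items":{"type":"number"}}}},"required":["jaw","linear","delta_rot"]}

```bash
ls; mkdir -p pics; python3 - <<'E'
from workcell import bot
import cv2,numpy as np
print(bot.get_obs())
for n in ("side","top","wrist"):
    print(n,bot.calibration(n))
    p,d=bot.camera(n)
    cv2.imwrite(f"pics/{n}0.png",p[:,:,::-1]); np.save(f"pics/{n}0.npy",d)
E
```

```text
pics
{'clock': 0.0, 'joint_pos': array([ 1.18802248e+00,  2.41406750e-01,  3.70624208e-03,  1.33521882e+00,
       -1.21722181e-05,  1.57080570e+00]), 'joint_vel': array([-0.00049804, -0.00071932, -0.00028663, -0.00048507,  0.00052383,
        0.00029156]), 'tau': array([-1.64841378e-03, -3.72314394e+01,  2.52409530e+01,  1.70097820e-02,
        4.20722972e-05,  8.57366615e-06]), 'eef_pos': array([0.1865219 , 0.46324642, 0.24740919]), 'tool_rot': array([ 8.28704456e-01,  5.59685445e-01, -8.76259809e-04,  5.99159212e-04]), 'ft_force': array([ 0.45346476, -0.53734845, -0.47973532]), 'ft_torque': array([-0.02159285, -0.00630437, -0.03410527]), 'grip_width': 0.08542982663946853}
side {'fovy': 57.558455308064474, 'cx': 273.8262284275058, 'cy': 208.9863278020266, 'origin': array([ 0.19058444, -0.351444  ,  0.54616868]), 'orientation': array([ 0.85155388, -0.32959484,  0.15717278, -0.37619136])}
top {'fovy': 56.9520275687048, 'cx': 281.0411866954282, 'cy': 209.08281282113123, 'origin': array([ 0.44652487, -0.02169461,  0.79046607]), 'orientation': array([-0.7037011 ,  0.70807782, -0.03696797,  0.04543041])}
wrist {'fovy': 70.11226668876634, 'cx': 284.04003730648964, 'cy': 207.25684906499413, 'origin': array([0.11168231, 0.49421827, 0.3716264 ]), 'orientation': array([0.81802397, 0.55277813, 0.08880975, 0.13185582])}
```

View pics/side0.png

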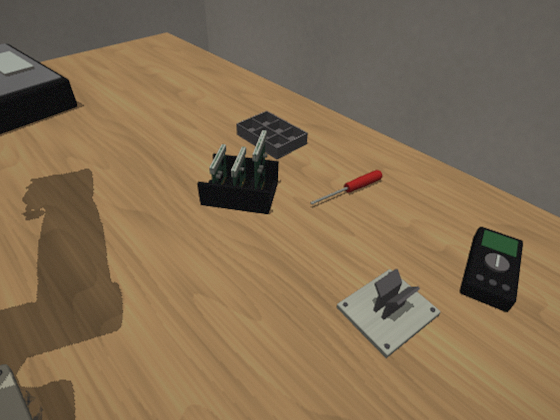

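View pics/top0.png

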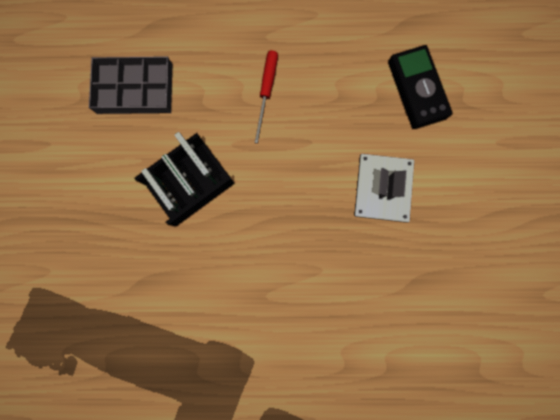

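View pics/wrist0.png

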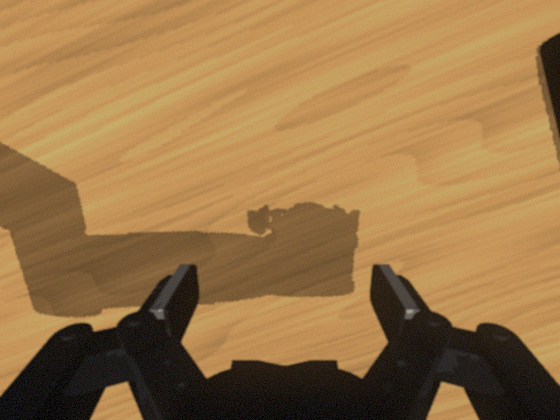

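The side and top views show the rack at about (185,180) in top and (240,180) in side. The tall board appears to be the right-hand one, at top (193,153) and side (262,145). The stand is at top (385,188) and side (388,308). The wrist view shows only the bench and its shadow. Next I'll measure these.

```bash
cat > h.py <<'E'
import numpy as np,cv2
from scipy.spatial.transform import Rotation as R
def K(c,h=420):
    f=h/2/np.tan(np.radians(c["fovy"])/2); return f
def cloud(c,d):
    f=K(c); v,u=np.mgrid[0:d.shape[0],0:d.shape[1]]
    p=np.stack([(u-c["cx"])/f*d,(v-c["cy"])/f*d,d],-1)
    return p@R.from_quat(c["orientation"]).as_matrix().T+c["origin"]
def ray(c,u,v):
    f=K(c); r=R.from_quat(c["orientation"]).apply([(u-c["cx"])/f,(v-c["cy"])/f,1.]); return c["origin"],r/np.linalg.norm(r)
def onplane(c,u,v,z):
    o,r=ray(c,u,v); return o+r*(z-o[2])/r[2]
def tri(c1,p1,c2,p2):
    o1,r1=ray(c1,*p1);o2,r2=ray(c2,*p2)
    s=np.linalg.lstsq(np.stack([r1,-r2],1),o2-o1,rcond=None)[0]
    a=o1+r1*s[0];b=o2+r2*s[1];return (a+b)/2,np.linalg.norm(a-b)
def proj(c,P):
    q=R.from_quat(c["orientation"]).inv().apply(np.array(P)-c["origin"]);f=K(c);return q[...,:2]/q[...,2:]*f+[c["cx"],c["cy"]]
E
python3 - <<'E'
from h import *
from workcell import bot
im=cv2.imread("pics/top0.png");d=np.load("pics/top0.npy")
c=bot.calibration("top");P=cloud(c,d)
a=cv2.resize(im[125:230,125:245],None,fx=4,fy=4,interpolation=cv2.INTER_CUBIC)
b=cv2.resize(im[145:230,345:425],None,fx=4,fy=4,interpolation=cv2.INTER_CUBIC)
cv2.imwrite("pics/a1.png",a);cv2.imwrite("pics/b1.png",b)
im2=cv2.imread("pics/side0.png")
cv2.imwrite("pics/c1.png",cv2.resize(im2[120:220,190:310],None,fx=5,fy=5,interpolation=cv2.INTER_CUBIC))
cv2.imwrite("pics/d1.png",cv2.resize(im2[255:355,330:445],None,fx=5,fy=5,interpolation=cv2.INTER_CUBIC))
# heights
Z=P[...,2]
for lo,hi,reg in((.13,.15,(125,230,125,245)),(.085,.105,(125,230,125,245)),(.055,.085,(145,230,345,425)),(.006,.02,(145,230,345,425))):
    m=np.zeros(Z.shape,bool);y0,y1,x0,x1=reg;m[y0:y1,x0:x1]=True;m&=(Z>lo)&(Z<hi)&(d>0)
    n,l,s,ce=cv2.connectedComponentsWithStats(m.astype(np.uint8))
    for i in range(1,n):
        if s[i,4]<25: continue
        q=P[l==i]; r=cv2.minAreaRect((q[:,:2]*1000).astype(np.float32))
        print(lo,s[i],ce[i].round(1),"zmed",np.median(q[:,2]).round(4),r)
E
```

```text
0.13 [175 132  35  45 313] [192.2 154.2] zmed 0.1408 ((620.0799560546875, 139.62835693359375), (89.77425384521484, 10.099709510803223), 36.62678909301758)
0.085 [162 154  33  42 288] [178.2 174.8] zmed 0.0959 ((593.4658813476562, 175.745361328125), (90.29515075683594, 10.040767669677734), 36.580928802490234)
0.085 [142 169  33  42 313] [158.3 189.5] zmed 0.0956 ((566.5519409179688, 211.67845153808594), (89.62715148925781, 10.315590858459473), 36.71162796020508)
0.055 [379 168  10  28 211] [383.7 181.8] zmed 0.0683 ((582.299072265625, -208.90234375), (18.73866081237793, 50.147979736328125), 82.56805419921875)
0.055 [393 171  14  27 313] [399.6 183.7] zmed 0.0649 ((578.7380981445312, -238.58517456054688), (19.47662353515625, 50.273475646972656), 82.29924011230469)
0.006 [ 355  154   60   69 2769] [382.7 189.1] zmed 0.0127 ((580.3897705078125, -223.73057556152344), (110.3067855834961, 130.00851440429688), 82.97911071777344)
```

View pics/a1.png

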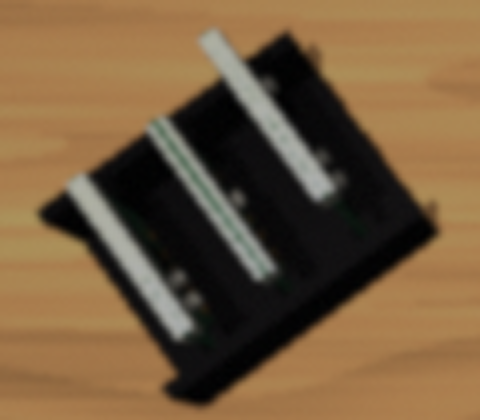

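View pics/b1.png

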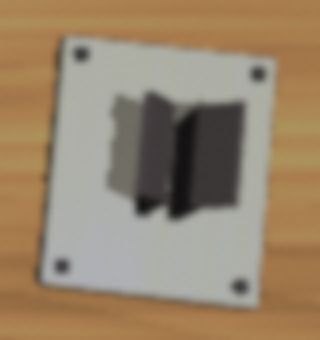

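View pics/c1.png

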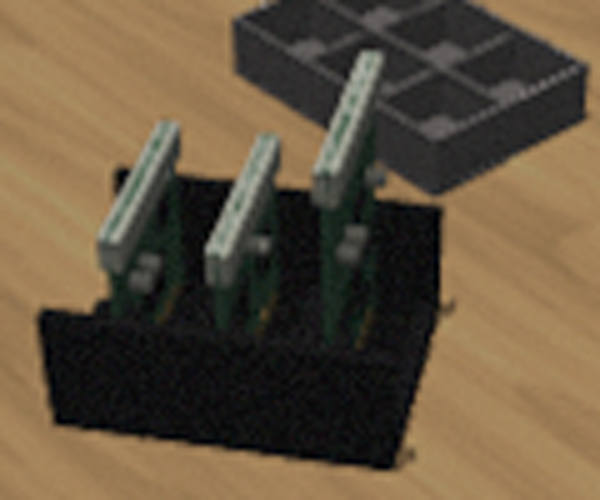

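View pics/d1.png

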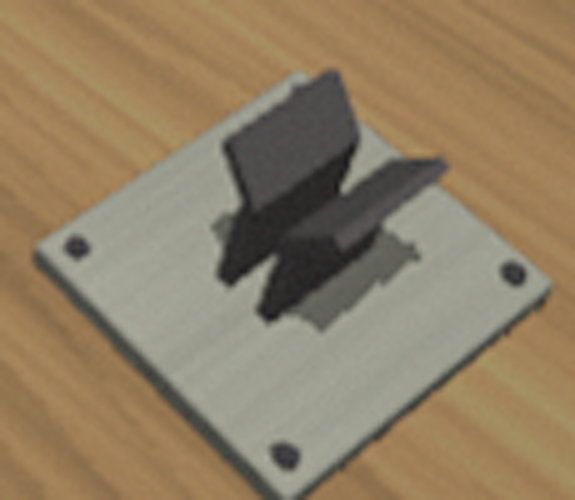

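The depth gives clean rectangles for the boards and the stand. I'll cross-check them with the side camera.

```bash
python3 - <<'E'
from h import *
from workcell import bot
im=cv2.imread("pics/side0.png");d=np.load("pics/side0.npy")
c=bot.calibration("side");P=cloud(c,d);Z=P[...,2]
for lo,hi,reg in((.136,.15,(115,220,190,310)),(.092,.105,(115,220,190,310)),(.062,.085,(255,355,330,445)),(.006,.016,(255,355,330,445))):
    m=np.zeros(Z.shape,bool);y0,y1,x0,x1=reg;m[y0:y1,x0:x1]=True;m&=(Z>lo)&(Z<hi)&(d>0)
    n,l,s,ce=cv2.connectedComponentsWithStats(m.astype(np.uint8))
    for i in range(1,n):
        if s[i,4]<15: continue
        q=P[l==i]; r=cv2.minAreaRect((q[:,:2]*1000).astype(np.float32))
        print(lo,s[i],"zmed",np.median(q[:,2]).round(4),r)
# two-view corners: tall bar far/near end middles at top face (pixel from crops)
ct=bot.calibration("top")
for pt,ps in (((125+209/4,125+36/4),(190+371/5,120+55/5)),((125+322/4,125+193/4),(190+325/5,120+178/5))):
    print(tri(ct,pt,c,ps))
# stand plate screws triangulated
for pt,ps in (((345+81/4,145+54/4),(330+513/5,255+272/5)),((345+258/4,145+74/4),(0,0)),((345+62/4,145+266/4),(330+77/5,255+247/5))):
    print(onplane(ct,*pt,.012), onplane(c,*ps,.012))
o=bot.get_obs();M=R.from_quat(o["tool_rot"]).as_matrix();print(M.round(3))
E
```

```text
0.136 [252 130  14  26 144] zmed 0.1401 ((618.23779296875, 141.09046936035156), (91.44409942626953, 10.110066413879395), 36.841732025146484)
0.092 [209 144  17  25 138] zmed 0.0952 ((565.011962890625, 213.40182495117188), (88.37975311279297, 10.365828514099121), 37.054351806640625)
0.092 [254 145  13  30  94] zmed 0.096 ((620.9110717773438, 136.8101806640625), (88.62080383300781, 10.828460693359375), 34.980995178222656)
0.092 [231 146  15  26 137] zmed 0.0953 ((592.3988037109375, 177.88487243652344), (90.72344970703125, 10.452430725097656), 36.42833709716797)
0.062 [374 268  26  23 264] zmed 0.0682 ((581.568603515625, -204.53506469726562), (13.576911926269531, 51.74958801269531), 83.65167236328125)
0.062 [391 286  29  19 203] zmed 0.0696 ((577.4026489257812, -239.69723510742188), (12.7099027633667, 52.31278991699219), 82.03003692626953)
0.006 [ 337  268  103   87 3583] zmed 0.0124 ((579.4306030273438, -222.25587463378906), (109.83724975585938, 130.8756561279297), 83.13056945800781)
0.006 [398 278  12  15  65] zmed 0.0127 ((634.2373046875, -216.91824340820312), (31.992544174194336, 15.105608940124512), 23.907394409179688)
(array([0.65521956, 0.16633714, 0.1384812 ]), np.float64(0.0014162835483048789))
(array([0.586711  , 0.11664043, 0.13331412]), np.float64(0.0005232311552780833))
[ 0.64096628 -0.18586025  0.012     ] [ 0.63038516 -0.27420104  0.012     ]
[ 0.62974303 -0.2757604   0.012     ] [0.64278261 2.16962952 0.012     ]
[ 0.53171581 -0.17294212  0.012     ] [ 0.53158234 -0.17216307  0.012     ]
[[ 0.374  0.928 -0.001]
 [ 0.928 -0.374 -0.002]
 [-0.002 -0.    -1.   ]]
```

Call:
{"fn": "jog_arm", "kwargs": {
  "jaw": [0, 0, 0, 0, 0, 0, 0, 0],
  "linear": [
    [-0.004, 0.015, 0],
    [-0.01, 0.04, 0],
    [-0.018, 0.07, 0],
    [-0.026, 0.1, 0],
    [-0.034, 0.13, 0],
    [-0.042, 0.16, 0],
    [-0.05, 0.19, 0],
    [-0.058, 0.22, 0]
  ],
  "delta_rot": [
    [0, 0, 5],
    [0, 0, 11],
    [0, 0, 17],
    [0, 0, 23],
    [0, 0, 29],
    [0, 0, 35],
    [0, 0, 41],
    [0, 0, 47]
  ]
}}

```text
clock: 0.82
eef_pos: [0.3701, 0.3266, 0.2481]
tool_rot: [0.984, 0.18, -0.0, 0.0]
ft_force: [0.7, 0.6, 0.6]
grip_width: 0.0854
```

```bash
cat >> h.py <<'E'
def delta(o,pos,xang,pos0=None):
    M=R.from_quat(o["tool_rot"]).as_matrix()
    a=np.radians(xang);x=np.array([np.cos(a),np.sin(a),0]);z=np.array([0,0,-1.]);T=np.stack([x,np.cross(z,x),z],1)
    print("clock",o["clock"],"pos",o["eef_pos"].round(4),"xang",np.degrees(np.arctan2(M[1,0],M[0,0])).round(2),"w",o["grip_width"].round(4),"F",o["ft_force"].round(1))
    print("lin",(M.T@(np.array(pos)-o["eef_pos"])).round(4),"rot",np.degrees(R.from_matrix(M.T@T).as_rotvec()).round(2),"j",o["joint_pos"].round(2))
E
python3 -c "
from h import *
from workcell import bot
delta(bot.get_obs(),[.6192,.1403,.22],-53.35)"
```

```text
Traceback (most recent call last):
  File "h.py", line 22, in delta
    print("clock",o["clock"],"pos",o["eef_pos"].round(4),"xang",np.degrees(np.arctan2(M[1,0],M[0,0])).round(2),"w",o["grip_width"].round(4),"F",o["ft_force"].round(1))
                                                                                                                   ^^^^^^^^^^^^^^^^^^^^^
AttributeError: 'float' object has no attribute 'round'
```

```bash
sed -i 's/o\["grip_width"\].round(4)/round(o["grip_width"],4)/' h.py
python3 -c "
from h import *
from workcell import bot
delta(bot.get_obs(),[.6192,.1403,.22],-53.35)"
```

```text
clock 0.8167 pos [0.3701 0.3266 0.2481] xang 20.78 w 0.0854 F [0.7 0.6 0.6]
lin [0.1669 0.2626 0.028 ] rot [3.000e-02 2.000e-02 7.413e+01] j [ 0.72  0.23 -0.01  1.33  0.    1.93]
```

Call:
{"fn": "jog_arm", "kwargs": {
  "jaw": [0, 0, 0, 0, 0, 0, 0, 0],
  "linear": [
    [0.016, 0.026, 0],
    [0.033, 0.052, 0],
    [0.05, 0.078, 0],
    [0.067, 0.104, 0],
    [0.084, 0.13, 0],
    [0.1, 0.156, 0],
    [0.116, 0.182, 0],
    [0.13, 0.205, 0]
  ],
  "delta_rot": [
    [0, 0, 6],
    [0, 0, 12],
    [0, 0, 18],
    [0, 0, 24],
    [0, 0, 30],
    [0, 0, 36],
    [0, 0, 42],
    [0, 0, 48]
  ]
}}

```text
clock: 1.48
eef_pos: [0.5654, 0.1818, 0.2477]
tool_rot: [0.972, -0.236, -0.0, 0.0]
ft_force: [1.0, 0.4, -0.7]
grip_width: 0.0849
```

```bash
python3 -c "
from h import *
from workcell import bot
delta(bot.get_obs(),[.6192,.1403,.22],-53.35)"
```

```text
clock 1.4833 pos [0.5654 0.1818 0.2477] xang -27.27 w 0.0849 F [ 1.   0.4 -0.7]
lin [0.0669 0.0122 0.0277] rot [4.000e-02 1.000e-02 2.608e+01] j [ 0.31  0.43  0.27  1.41 -0.    2.36]
```

Call:
{"fn": "jog_arm", "kwargs": {
  "jaw": [0, 0, 0, 0, 0, 0, 0, 0],
  "linear": [
    [0.015, 0.003, 0],
    [0.03, 0.006, 0],
    [0.045, 0.009, 0],
    [0.06, 0.011, 0],
    [0.067, 0.012, 0.01],
    [0.067, 0.012, 0.018],
    [0.067, 0.012, 0.018],
    [0.067, 0.012, 0.018]
  ],
  "delta_rot": [
    [0, 0, 6],
    [0, 0, 12],
    [0, 0, 18],
    [0, 0, 24],
    [0, 0, 26],
    [0, 0, 26],
    [0, 0, 26],
    [0, 0, 26]
  ]
}}

```text
clock: 2.15
eef_pos: [0.6173, 0.1424, 0.229]
tool_rot: [0.895, -0.445, -0.001, 0.001]
ft_force: [0.5, -0.0, -0.4]
grip_width: 0.0857
```

```bash
python3 - <<'E'
from h import *
from workcell import bot
delta(bot.get_obs(),[.6192,.1403,.13],-53.35)
c=bot.calibration("wrist");p,d=bot.camera("wrist")
cv2.imwrite("pics/w2.png",p[:,:,::-1]);P=cloud(c,d);Z=P[...,2]
for lo,hi in((.132,.15),(.088,.103)):
    m=(Z>lo)&(Z<hi)&(d>0)&(p.min(-1)>70)
    n,l,s,ce=cv2.connectedComponentsWithStats(m.astype(np.uint8))
    for i in range(1,n):
        if s[i,4]<150: continue
        q=P[l==i]; print(lo,s[i],np.median(q[:,2]).round(4),cv2.minAreaRect((q[:,:2]*1000).astype(np.float32)))
E
```

```text
clock 2.15 pos [0.6173 0.1424 0.229 ] xang -52.86 w 0.0857 F [ 0.5 -0.  -0.4]
lin [ 0.0029 -0.0005  0.099 ] rot [0.16 0.09 0.49] j [0.23 0.52 0.37 1.42 0.   2.72]
0.132 [ 282  157   15  113 1455] 0.1384 ((620.4472045898438, 141.3984375), (90.6871109008789, 9.996698379516602), 36.66437911987305)
0.088 [ 179  148   21   97 1194] 0.0933 ((567.0402221679688, 213.5194854736328), (90.15550231933594, 10.408029556274414), 36.733375549316406)
0.088 [ 231  149   16   96 1117] 0.0934 ((593.8976440429688, 177.62718200683594), (90.1520767211914, 10.289554595947266), 36.66283416748047)
```

View pics/w2.png

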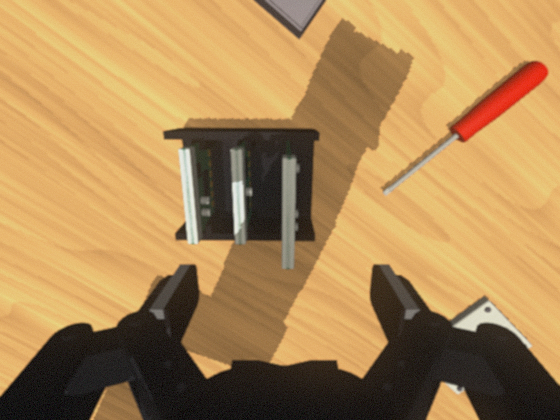

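The wrist view puts the tall bar at about (289,210), centred between the fingers at (284,265). All three cameras agree to within 2 mm. I'll correct the offset and start down.

Call:
{"fn": "jog_arm", "kwargs": {
  "jaw": [0, 0, 0, 0, 0, 0, 0, 0],
  "linear": [
    [0.003, -0.001, 0.008],
    [0.003, -0.001, 0.018],
    [0.003, -0.001, 0.03],
    [0.003, -0.001, 0.042],
    [0.003, -0.001, 0.052],
    [0.003, -0.001, 0.06],
    [0.003, -0.001, 0.06],
    [0.003, -0.001, 0.06]
  ],
  "delta_rot": [
    [0, 0, 0.5],
    [0, 0, 0.5],
    [0, 0, 0.5],
    [0, 0, 0.5],
    [0, 0, 0.5],
    [0, 0, 0.5],
    [0, 0, 0.5],
    [0, 0, 0.5]
  ]
}}

```text
clock: 2.87
eef_pos: [0.6207, 0.1404, 0.1697]
tool_rot: [0.893, -0.45, -0.0, 0.0]
ft_force: [-0.1, -0.7, 0.5]
grip_width: 0.0853
```

```bash
python3 - <<'E'
from h import *
from workcell import bot
delta(bot.get_obs(),[.6198,.1409,.129],-53.35)
c=bot.calibration("wrist");p,d=bot.camera("wrist")
cv2.imwrite("pics/w3.png",p[:,:,::-1]);P=cloud(c,d);Z=P[...,2]
for lo,hi in((.132,.15),):
    m=(Z>lo)&(Z<hi)&(d>0)&(p.min(-1)>70)
    n,l,s,ce=cv2.connectedComponentsWithStats(m.astype(np.uint8))
    for i in range(1,n):
        if s[i,4]<150: continue
        q=P[l==i]; print(lo,s[i],np.median(q[:,2]).round(4),cv2.minAreaRect((q[:,:2]*1000).astype(np.float32)))
E
```

```text
clock 2.8667 pos [0.6207 0.1404 0.1697] xang -53.42 w 0.0853 F [-0.1 -0.7  0.5]
lin [-0.0009  0.0004  0.0407] rot [ 0.07  0.03 -0.07] j [0.22 0.55 0.27 1.29 0.   2.73]
0.132 [ 274  176   19  144 2460] 0.1384 ((620.3955078125, 141.5011444091797), (91.0728988647461, 9.99798583984375), 36.99977111816406)
```

View pics/w3.png

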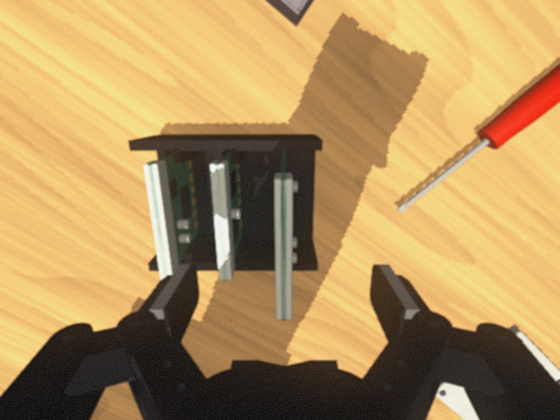

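The bar at (284,245) is centred between the fingers. I'll go down the last 40 mm, then close.

Call:
{"fn": "jog_arm", "kwargs": {
  "jaw": [0, 0, 0, 0, 0, 0, 0, 0],
  "linear": [
    [-0.001, 0, 0.006],
    [-0.001, 0, 0.014],
    [-0.001, 0, 0.022],
    [-0.001, 0, 0.03],
    [-0.001, 0, 0.036],
    [-0.001, 0, 0.04],
    [-0.001, 0, 0.04],
    [-0.001, 0, 0.04]
  ],
  "delta_rot": [
    [0, 0, 0],
    [0, 0, 0],
    [0, 0, 0],
    [0, 0, 0],
    [0, 0, 0],
    [0, 0, 0],
    [0, 0, 0],
    [0, 0, 0]
  ]
}}

```text
clock: 3.58
eef_pos: [0.6203, 0.1412, 0.1299]
tool_rot: [0.893, -0.45, -0.0, 0.0]
ft_force: [-0.5, -0.4, 1.0]
grip_width: 0.0854
```

Call:
{"fn": "jog_arm", "kwargs": {
  "jaw": [0.4, 0.6, 0.8, 0.9, 1, 1, 1, 1],
  "linear": [
    [0, 0, 0],
    [0, 0, 0],
    [0, 0, 0],
    [0, 0, 0],
    [0, 0, 0],
    [0, 0, 0],
    [0, 0, 0],
    [0, 0, 0]
  ],
  "delta_rot": [
    [0, 0, 0],
    [0, 0, 0],
    [0, 0, 0],
    [0, 0, 0],
    [0, 0, 0],
    [0, 0, 0],
    [0, 0, 0],
    [0, 0, 0]
  ]
}}

```text
clock: 4.25
eef_pos: [0.6207, 0.1413, 0.1307]
tool_rot: [0.893, -0.45, 0.0, -0.0]
ft_force: [-0.1, -0.1, 1.0]
grip_width: 0.0092
```

```bash
python3 - <<'E'
from h import *
from workcell import bot
delta(bot.get_obs(),[.6198,.1409,.129],-53.35)
p,d=bot.camera("wrist");cv2.imwrite("pics/w4.png",p[:,:,::-1])
p,d=bot.camera("side");cv2.imwrite("pics/s4.png",cv2.resize(p[90:230,170:330,::-1],None,fx=4,fy=4,interpolation=cv2.INTER_CUBIC))
E
```

```text
clock 4.25 pos [0.6207 0.1413 0.1307] xang -53.43 w 0.0092 F [-0.1 -0.1  1. ]
lin [-0.0002  0.001   0.0017] rot [-0.04 -0.02 -0.08] j [0.22 0.58 0.2  1.2  0.   2.73]
```

View pics/w4.png

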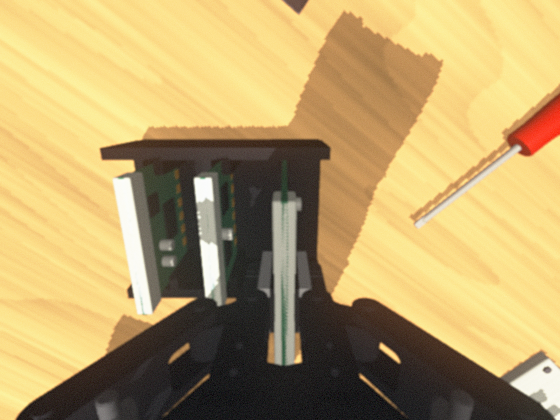

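View pics/s4.png

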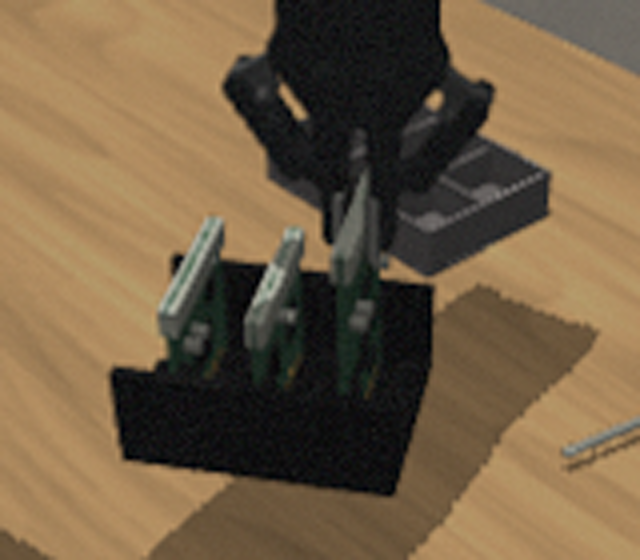

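Both views show the fingers closed on the bar, wrist view at (284,275), with a reading of 9.2 mm. I'll lift straight up.

Call:
{"fn": "jog_arm", "kwargs": {
  "jaw": [1, 1, 1, 1, 1, 1, 1, 1],
  "linear": [
    [0, 0, -0.003],
    [0, 0, -0.008],
    [0, 0, -0.014],
    [0, 0, -0.021],
    [0, 0, -0.028],
    [0, 0, -0.035],
    [0, 0, -0.042],
    [0, 0, -0.048]
  ],
  "delta_rot": [
    [0, 0, 0],
    [0, 0, 0],
    [0, 0, 0],
    [0, 0, 0],
    [0, 0, 0],
    [0, 0, 0],
    [0, 0, 0],
    [0, 0, 0]
  ]
}}

```text
clock: 5.02
eef_pos: [0.6207, 0.1413, 0.1795]
tool_rot: [0.893, -0.45, 0.0, -0.0]
ft_force: [0.3, 1.1, -1.2]
grip_width: 0.0086
```

Call:
{"fn": "jog_arm", "kwargs": {
  "jaw": [1, 1, 1, 1, 1, 1, 1, 1],
  "linear": [
    [0, 0, -0.008],
    [0, 0, -0.018],
    [0, 0, -0.028],
    [0, 0, -0.04],
    [0, 0, -0.052],
    [0, 0, -0.062],
    [0, 0, -0.07],
    [0, 0, -0.072]
  ],
  "delta_rot": [
    [0, 0, 0],
    [0, 0, 0],
    [0, 0, 0],
    [0, 0, 0],
    [0, 0, 0],
    [0, 0, 0],
    [0, 0, 0],
    [0, 0, 0]
  ]
}}

```text
clock: 5.68
eef_pos: [0.6213, 0.1414, 0.2526]
tool_rot: [0.893, -0.45, 0.001, -0.001]
ft_force: [0.3, -0.3, -0.6]
grip_width: 0.0092
```

```bash
python3 - <<'E'
from h import *
from workcell import bot
delta(bot.get_obs(),[.580,-.223,.25],-97.0)
p,d=bot.camera("wrist");cv2.imwrite("pics/w5.png",p[:,:,::-1])
p,d=bot.camera("side");cv2.imwrite("pics/s5.png",cv2.resize(p[60:230,160:340,::-1],None,fx=4,fy=3.5,interpolation=cv2.INTER_CUBIC))
E
```

```text
clock 5.6833 pos [0.6213 0.1414 0.2526] xang -53.43 w 0.0092 F [ 0.3 -0.3 -0.6]
lin [0.2681 0.2502 0.0022] rot [-2.000e-01 -1.000e-02  4.357e+01] j [0.22 0.52 0.43 1.48 0.   2.73]
```

View pics/w5.png

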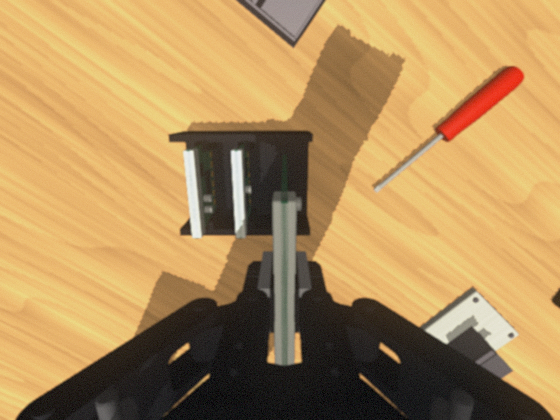

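View pics/s5.png

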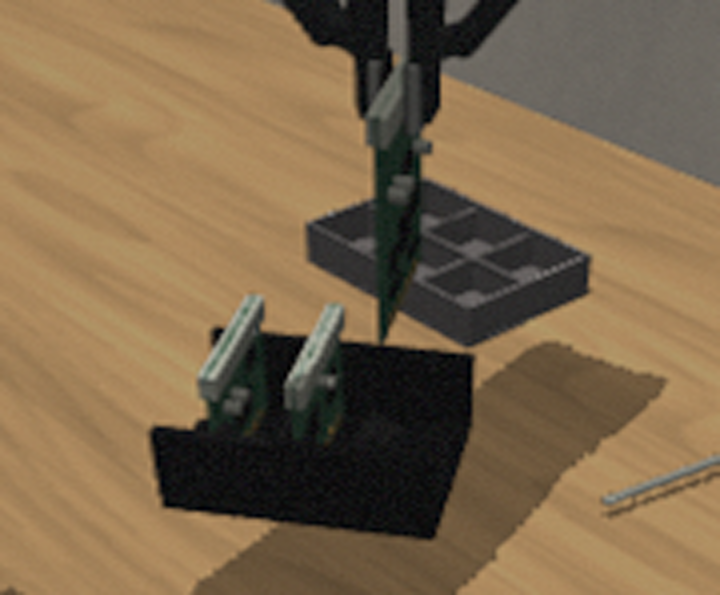

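The board is out of the rack and hangs straight, seen in the side crop at (395,200). Its bulky parts are well above the bottom 60 mm, and both short boards are still in place. I'll carry it over to the stand.

Call:
{"fn": "jog_arm", "kwargs": {
  "jaw": [1, 1, 1, 1, 1, 1, 1, 1],
  "linear": [
    [0.006, 0.006, 0],
    [0.018, 0.017, 0],
    [0.034, 0.032, 0],
    [0.052, 0.049, 0],
    [0.07, 0.066, 0],
    [0.088, 0.083, 0],
    [0.106, 0.1, 0],
    [0.124, 0.117, 0]
  ],
  "delta_rot": [
    [0, 0, 1],
    [0, 0, 3],
    [0, 0, 6],
    [0, 0, 9],
    [0, 0, 12],
    [0, 0, 15],
    [0, 0, 18],
    [0, 0, 21]
  ]
}}

```text
clock: 6.45
eef_pos: [0.5991, -0.0308, 0.2496]
tool_rot: [0.795, -0.607, -0.001, 0.001]
ft_force: [0.1, 0.9, -0.4]
grip_width: 0.009
```

```bash
python3 -c "
from h import *
from workcell import bot
delta(bot.get_obs(),[.580,-.223,.25],-97.0)"
```

```text
clock 6.45 pos [ 0.5991 -0.0308  0.2496] xang -74.74 w 0.009 F [ 0.1  0.9 -0.4]
lin [ 0.1804  0.069  -0.0003] rot [ 1.000e-01 -2.000e-02  2.226e+01] j [-0.05  0.44  0.3   1.43 -0.    2.82]
```

Call:
{"fn": "jog_arm", "kwargs": {
  "jaw": [1, 1, 1, 1, 1, 1, 1, 1],
  "linear": [
    [0.025, 0.009, 0],
    [0.05, 0.019, 0],
    [0.075, 0.029, 0],
    [0.1, 0.038, 0],
    [0.125, 0.048, 0],
    [0.15, 0.057, 0],
    [0.17, 0.065, 0],
    [0.18, 0.069, 0]
  ],
  "delta_rot": [
    [0, 0, 3],
    [0, 0, 6],
    [0, 0, 9],
    [0, 0, 12],
    [0, 0, 15],
    [0, 0, 18],
    [0, 0, 21],
    [0, 0, 22.2]
  ]
}}

```text
clock: 7.12
eef_pos: [0.5803, -0.2239, 0.2494]
tool_rot: [-0.662, 0.749, 0.0, -0.001]
ft_force: [-0.2, 0.6, -2.0]
grip_width: 0.0092
```

Call:
{"fn": "jog_arm", "kwargs": {
  "jaw": [1, 1, 1, 1, 1, 1, 1, 1],
  "linear": [
    [0, 0, 0],
    [0, 0, 0],
    [0, 0, 0],
    [0, 0, 0],
    [0, 0, 0],
    [0, 0, 0],
    [0, 0, 0],
    [0, 0, 0]
  ],
  "delta_rot": [
    [0, 0, 0],
    [0, 0, 0],
    [0, 0, 0],
    [0, 0, 0],
    [0, 0, 0],
    [0, 0, 0],
    [0, 0, 0],
    [0, 0, 0]
  ]
}}

```text
clock: 7.78
eef_pos: [0.5824, -0.2194, 0.2504]
tool_rot: [-0.665, 0.747, -0.0, 0.0]
ft_force: [-0.7, -0.1, -0.5]
grip_width: 0.0091
```

```bash
python3 - <<'E'
from h import *
from workcell import bot
delta(bot.get_obs(),[.580,-.223,.25],-97.0)
for n,reg in (("wrist",None),("side",(130,380,310,560)),("top",(120,260,320,460))):
    c=bot.calibration(n);p,d=bot.camera(n);np.savez(f"pics/{n}6.npz",p=p,d=d,o=c["origin"],q=c["orientation"])
    q=p[:,:,::-1]
    if reg: q=cv2.resize(q[reg[0]:reg[1],reg[2]:reg[3]],(560,560),interpolation=cv2.INTER_CUBIC)
    cv2.imwrite(f"pics/{n}6.png",q)
    P=cloud(c,d);Z=P[...,2]
    for lo,hi in((.0,.02),(.055,.075),(.24,.28)):
        m=(Z>lo)&(Z<hi)&(d>0)&(abs(P[...,0]-.58)<.1)&(abs(P[...,1]+.223)<.1)
        if lo==0: m&=(p.max(-1).astype(int)-p.min(-1)<25)&(p.min(-1)>90)
        if lo>.1: m&=p.min(-1)>70
        nn,l,s,ce=cv2.connectedComponentsWithStats(m.astype(np.uint8))
        for i in range(1,nn):
            if s[i,4]<100: continue
            k=P[l==i]; print(n,lo,s[i],np.median(k[:,2]).round(4),cv2.minAreaRect((k[:,:2]*1000).astype(np.float32)))
E
```

```text
clock 7.7833 pos [ 0.5824 -0.2194  0.2504] xang -96.58 w 0.0091 F [-0.7 -0.1 -0.5]
lin [0.0038 0.002  0.0004] rot [-0.01 -0.    0.42] j [-0.36  0.49  0.37  1.45  0.    2.9 ]
wrist 0.0 [ 242  124   92  102 6228] 0.0105 ((581.5291748046875, -221.51666259765625), (108.10694885253906, 128.43917846679688), 82.95984649658203)
wrist 0.055 [265 164  17  49 596] 0.0668 ((582.8952026367188, -206.67721557617188), (16.887680053710938, 50.22944641113281), 82.3643798828125)
wrist 0.055 [294 165  18  48 657] 0.0661 ((578.9850463867188, -238.0917205810547), (17.599998474121094, 50.32394790649414), 85.07521057128906)
wrist 0.24 [ 273  192   24  173 2937] 0.2582 ((585.0258178710938, -218.81689453125), (10.692771911621094, 85.3844223022461), 83.2353515625)
side 0.0 [ 338  272  102   84 3300] 0.0125 ((584.638671875, -223.8731689453125), (108.4566879272461, 141.0096435546875), 82.90503692626953)
side 0.055 [374 268  28  28 406] 0.0646 ((582.0405883789062, -207.68304443359375), (18.907934188842773, 51.8593635559082), 82.16773986816406)
side 0.055 [388 286  32  19 271] 0.0679 ((578.2254638671875, -237.0751495361328), (18.63555145263672, 51.22845458984375), 83.35144805908203)
side 0.24 [401 183  33  30 324] 0.2592 ((563.285400390625, -216.7274932861328), (10.895086288452148, 54.97821044921875), 83.88749694824219)
top 0.0 [ 356  154   55   68 2188] 0.0128 ((580.80419921875, -222.71438598632812), (106.87056732177734, 128.6074981689453), 83.19151306152344)
top 0.055 [379 168  10  28 211] 0.0679 ((582.3193969726562, -208.59889221191406), (18.64305305480957, 50.19999694824219), 83.7095718383789)
top 0.055 [393 171   7  27 129] 0.0596 ((579.4385375976562, -233.251220703125), (8.261093139648438, 50.262901306152344), 82.72098541259766)
top 0.24 [422 160  11  29 207] 0.2604 ((557.4349975585938, -217.92678833007812), (16.209566116333008, 38.98815155029297), 73.16389465332031)
```

View pics/wrist6.png

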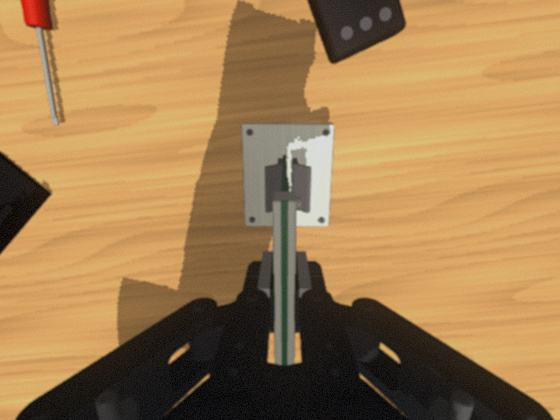

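View pics/side6.png

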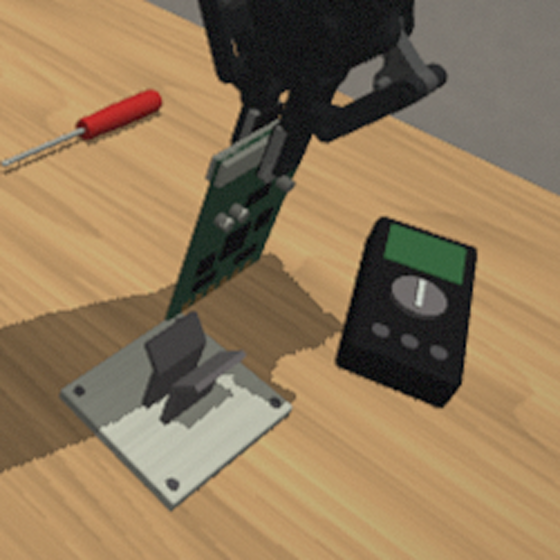

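View pics/top6.png

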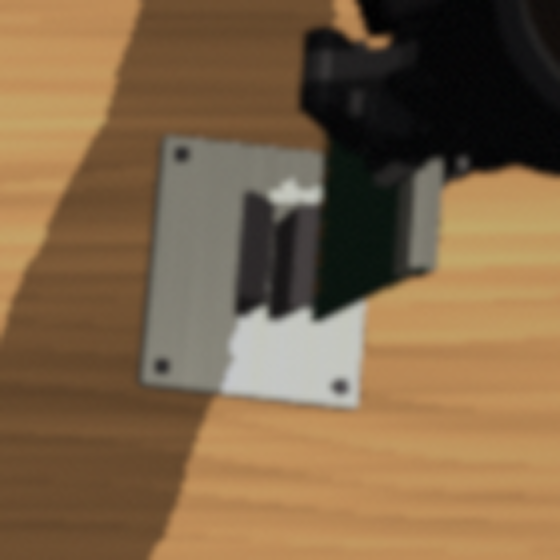

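The wrist view shows the plate, with the slot between the jaws near (288,188), under the board. The board is a few mm off, so I'll correct by (+3, +1) mm and 0.4° and lower part way.

Call:
{"fn": "jog_arm", "kwargs": {
  "jaw": [1, 1, 1, 1, 1, 1, 1, 1],
  "linear": [
    [0.003, 0.001, 0.004],
    [0.003, 0.001, 0.012],
    [0.003, 0.001, 0.02],
    [0.003, 0.001, 0.03],
    [0.003, 0.001, 0.038],
    [0.003, 0.001, 0.044],
    [0.003, 0.001, 0.044],
    [0.003, 0.001, 0.044]
  ],
  "delta_rot": [
    [0, 0, 0.4],
    [0, 0, 0.4],
    [0, 0, 0.4],
    [0, 0, 0.4],
    [0, 0, 0.4],
    [0, 0, 0.4],
    [0, 0, 0.4],
    [0, 0, 0.4]
  ]
}}

```text
clock: 8.6
eef_pos: [0.5805, -0.2227, 0.2055]
tool_rot: [-0.662, 0.749, 0.001, -0.0]
ft_force: [-1.4, 0.8, 0.5]
grip_width: 0.0093
```

```bash
python3 - <<'E'
from h import *
from workcell import bot
delta(bot.get_obs(),[.581,-.2222,.1327],-97.0)
for n,reg in (("wrist",(100,400,140,440)),("side",(180,360,330,510)),("top",(120,260,320,460))):
    c=bot.calibration(n);p,d=bot.camera(n)
    q=p[:,:,::-1]
    q=cv2.resize(q[reg[0]:reg[1],reg[2]:reg[3]],(560,560),interpolation=cv2.INTER_CUBIC)
    cv2.imwrite(f"pics/{n}7.png",q)
    P=cloud(c,d);Z=P[...,2]
    g=(p[...,1].astype(int)>p[...,0]+8)&(d>0)&(abs(P[...,0]-.58)<.07)&(abs(P[...,1]+.223)<.05)&(Z>.075)
    if g.sum()>50:
        k=P[g];print(n,g.sum(),"green zmin",np.percentile(k[:,2],[1,5,95]).round(4))
        u=np.array([np.cos(np.radians(-7)),np.sin(np.radians(-7)),0]);v=np.array([-u[1],u[0],0])
        rel=k-[.581,-.2222,0];w=rel@v;s=rel@u
        print(" along",np.percentile(s,[1,99]).round(4),"; perp by z:",[(z,np.median(w[abs(k[:,2]-z)<.006]).round(4)) for z in(.09,.1,.11,.12,.14,.16) if (abs(k[:,2]-z)<.006).sum()>5])
E
```

```text
clock 8.6 pos [ 0.5805 -0.2227  0.2055] xang -97.03 w 0.0093 F [-1.4  0.8  0.5]
lin [-0.0005 -0.0005  0.0728] rot [ 0.08  0.02 -0.03] j [-0.37  0.51  0.28  1.35  0.    2.9 ]
wrist 1376 green zmin [0.1521 0.212  0.2822]
 along [-0.0381  0.0444] ; perp by z: [(0.14, np.float64(0.0003)), (0.16, np.float64(0.0002))]
side 940 green zmin [0.0883 0.0947 0.189 ]
 along [-0.0465  0.0432] ; perp by z: [(0.09, np.float64(-0.0013)), (0.1, np.float64(-0.0014)), (0.11, np.float64(-0.0015)), (0.12, np.float64(-0.0014)), (0.14, np.float64(-0.0015)), (0.16, np.float64(-0.0014))]
top 381 green zmin [0.0991 0.1048 0.1805]
 along [-0.042   0.0183] ; perp by z: [(0.1, np.float64(-0.0003)), (0.11, np.float64(-0.0003)), (0.12, np.float64(-0.0003)), (0.14, np.float64(-0.0003)), (0.16, np.float64(-0.0004))]
```

View pics/wrist7.png

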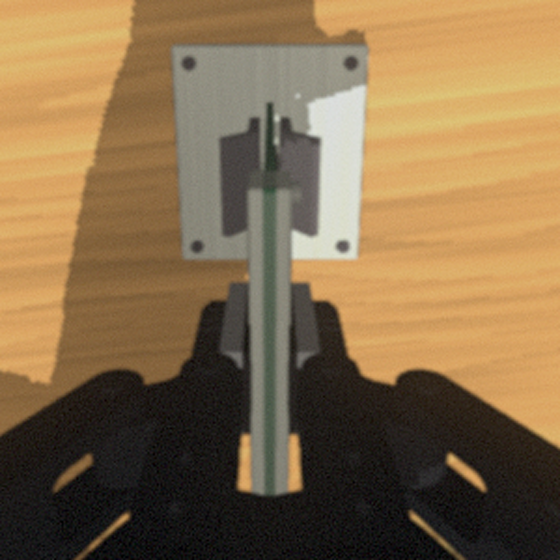

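View pics/side7.png

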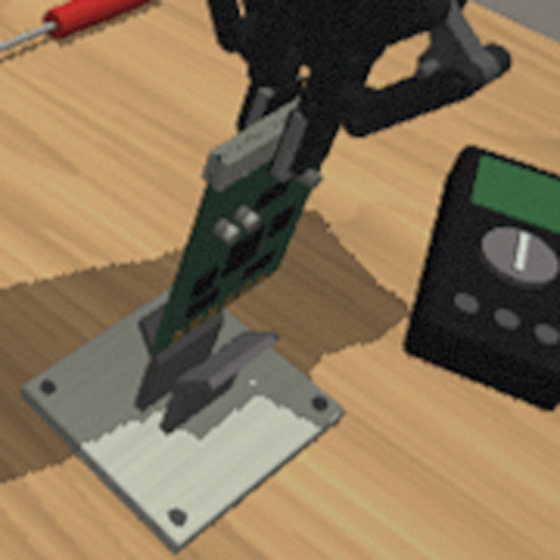

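View pics/top7.png

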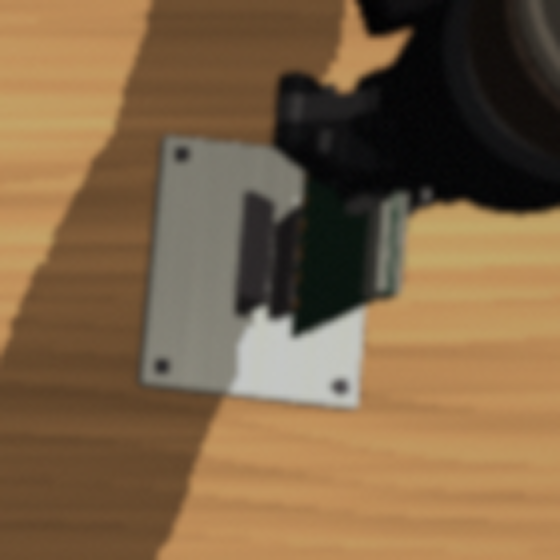

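All views agree: the board is vertical, less than 1 mm off the slot's centre plane and centred along it. I'll lower it.

Call:
{"fn": "jog_arm", "kwargs": {
  "jaw": [1, 1, 1, 1, 1, 1, 1, 1],
  "linear": [
    [0, 0, 0.004],
    [0, 0, 0.01],
    [0, 0, 0.016],
    [0, 0, 0.022],
    [0, 0, 0.028],
    [0, 0, 0.034],
    [0, 0, 0.039],
    [0, 0, 0.042]
  ],
  "delta_rot": [
    [0, 0, 0],
    [0, 0, 0],
    [0, 0, 0],
    [0, 0, 0],
    [0, 0, 0],
    [0, 0, 0],
    [0, 0, 0],
    [0, 0, 0]
  ]
}}

```text
clock: 9.42
eef_pos: [0.5805, -0.2227, 0.1631]
tool_rot: [-0.662, 0.749, 0.001, -0.0]
ft_force: [0.8, -0.5, -0.5]
grip_width: 0.0088
```

```bash
python3 - <<'E'
from h import *
from workcell import bot
delta(bot.get_obs(),[.581,-.2222,.1327],-97.0)
E
```

```text
clock 9.4167 pos [ 0.5805 -0.2227  0.1631] xang -97.03 w 0.0088 F [ 0.8 -0.5 -0.5]
lin [-0.0005 -0.0005  0.0304] rot [ 0.08  0.02 -0.03] j [-0.37  0.53  0.21  1.25 -0.    2.9 ]
```

Call:
{"fn": "jog_arm", "kwargs": {
  "jaw": [1, 1, 1, 1, 1, 1, 1, 1],
  "linear": [
    [0, 0, 0.004],
    [0, 0, 0.009],
    [0, 0, 0.014],
    [0, 0, 0.019],
    [0, 0, 0.023],
    [0, 0, 0.026],
    [0, 0, 0.028],
    [0, 0, 0.0285]
  ],
  "delta_rot": [
    [0, 0, 0],
    [0, 0, 0],
    [0, 0, 0],
    [0, 0, 0],
    [0, 0, 0],
    [0, 0, 0],
    [0, 0, 0],
    [0, 0, 0]
  ]
}}

```text
clock: 10.08
eef_pos: [0.5807, -0.2228, 0.1353]
tool_rot: [-0.662, 0.749, 0.0, -0.0]
ft_force: [-0.7, 0.3, -1.7]
grip_width: 0.0093
```

```bash
python3 - <<'E'
from h import *
from workcell import bot
delta(bot.get_obs(),[.581,-.2222,.1327],-97.0)
E
```

```text
clock 10.0833 pos [ 0.5807 -0.2228  0.1353] xang -97.03 w 0.0093 F [-0.7  0.3 -1.7]
lin [-0.0006 -0.0002  0.0026] rot [ 0.04  0.01 -0.03] j [-0.37  0.55  0.16  1.19  0.    2.9 ]
```

Now small steps until contact.

Call:
{"fn": "jog_arm", "kwargs": {
  "jaw": [1, 1, 1, 1, 1, 1, 1, 1],
  "linear": [
    [0, 0, 0.0005],
    [0, 0, 0.001],
    [0, 0, 0.0015],
    [0, 0, 0.002],
    [0, 0, 0.0025],
    [0, 0, 0.0025],
    [0, 0, 0.0025],
    [0, 0, 0.0025]
  ],
  "delta_rot": [
    [0, 0, 0],
    [0, 0, 0],
    [0, 0, 0],
    [0, 0, 0],
    [0, 0, 0],
    [0, 0, 0],
    [0, 0, 0],
    [0, 0, 0]
  ]
}}

```text
clock: 10.75
eef_pos: [0.5809, -0.2228, 0.1333]
tool_rot: [-0.662, 0.749, -0.0, -0.0]
ft_force: [1.2, 0.8, -1.3]
grip_width: 0.0089
```

Call:
{"fn": "jog_arm", "kwargs": {
  "jaw": [1, 1, 1, 1, 1, 1, 1, 1],
  "linear": [
    [0, 0, 0.0003],
    [0, 0, 0.0006],
    [0, 0, 0.0009],
    [0, 0, 0.001],
    [0, 0, 0.001],
    [0, 0, 0.001],
    [0, 0, 0.001],
    [0, 0, 0.001]
  ],
  "delta_rot": [
    [0, 0, 0],
    [0, 0, 0],
    [0, 0, 0],
    [0, 0, 0],
    [0, 0, 0],
    [0, 0, 0],
    [0, 0, 0],
    [0, 0, 0]
  ]
}}

```text
clock: 11.42
eef_pos: [0.5809, -0.2229, 0.1326]
tool_rot: [-0.662, 0.749, -0.0, 0.0]
ft_force: [-0.6, -0.1, 2.2]
grip_width: 0.0088
```

```bash
python3 - <<'E'
from h import *
from workcell import bot
delta(bot.get_obs(),[.581,-.2222,.1327],-97.0)
for n,reg in (("wrist",(100,400,140,440)),("side",(200,360,330,490))):
    c=bot.calibration(n);p,d=bot.camera(n)
    q=p[:,:,::-1]
    q=cv2.resize(q[reg[0]:reg[1],reg[2]:reg[3]],(560,560),interpolation=cv2.INTER_CUBIC)
    cv2.imwrite(f"pics/{n}8.png",q)
    P=cloud(c,d);Z=P[...,2]
    g=(p[...,1].astype(int)>p[...,0]+8)&(d>0)&(abs(P[...,0]-.58)<.07)&(abs(P[...,1]+.223)<.05)&(Z>.0)
    k=P[g]
    print(n,g.sum(),"green z",np.percentile(k[:,2],[0,1,5,95]).round(4))
E
```

```text
clock 11.4167 pos [ 0.5809 -0.2229  0.1326] xang -97.03 w 0.0088 F [-0.6 -0.1  2.2]
lin [-0.0007  0.     -0.0001] rot [-0.02 -0.   -0.03] j [-0.37  0.55  0.16  1.18 -0.    2.9 ]
wrist 1390 green z [0.0179 0.0661 0.1179 0.2091]
side 578 green z [0.0113 0.0148 0.0235 0.1156]
```

View pics/side8.png

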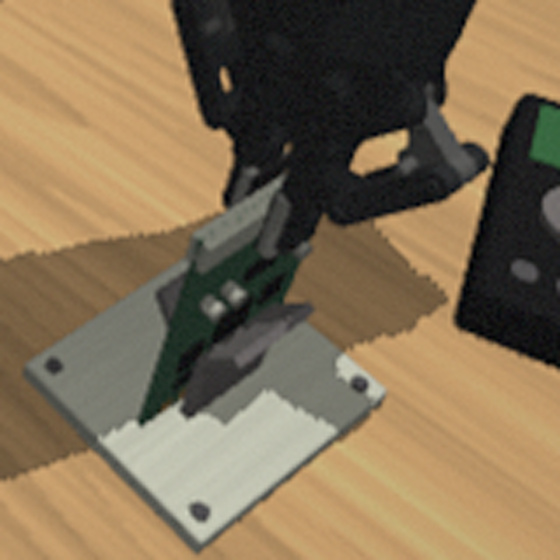

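View pics/wrist8.png

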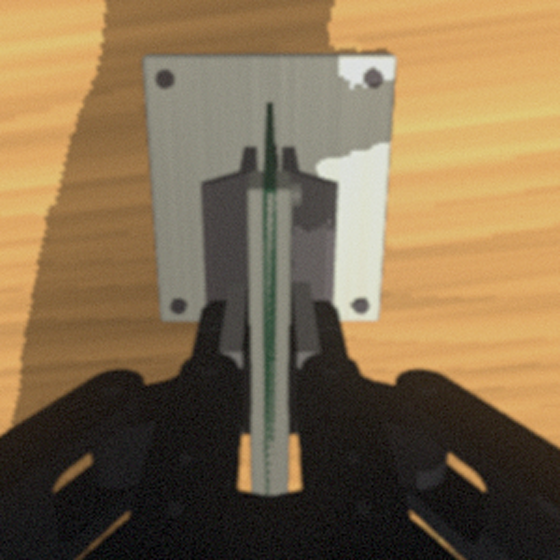

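The board's lower corner, in the side crop at (145,420), is at plate level, and the force has changed by about +3.5 N. One more 0.7 mm will confirm contact.

Call:
{"fn": "jog_arm", "kwargs": {
  "jaw": [1, 1, 1, 1, 1, 1, 1, 1],
  "linear": [
    [0, 0, 0.0003],
    [0, 0, 0.0007],
    [0, 0, 0.0007],
    [0, 0, 0.0007],
    [0, 0, 0.0007],
    [0, 0, 0.0007],
    [0, 0, 0.0007],
    [0, 0, 0.0007]
  ],
  "delta_rot": [
    [0, 0, 0],
    [0, 0, 0],
    [0, 0, 0],
    [0, 0, 0],
    [0, 0, 0],
    [0, 0, 0],
    [0, 0, 0],
    [0, 0, 0]
  ]
}}

```text
clock: 12.18
eef_pos: [0.581, -0.223, 0.1326]
tool_rot: [-0.662, 0.749, -0.0, 0.0]
ft_force: [-2.0, 0.2, 5.5]
grip_width: 0.009
```

It is in contact at 5.5 N. I'll release slowly.

Call:
{"fn": "jog_arm", "kwargs": {
  "jaw": [0.9, 0.85, 0.8, 0.75, 0.7, 0.6, 0.5, 0.5],
  "linear": [
    [0, 0, 0],
    [0, 0, 0],
    [0, 0, 0],
    [0, 0, 0],
    [0, 0, 0],
    [0, 0, 0],
    [0, 0, 0],
    [0, 0, 0]
  ],
  "delta_rot": [
    [0, 0, 0],
    [0, 0, 0],
    [0, 0, 0],
    [0, 0, 0],
    [0, 0, 0],
    [0, 0, 0],
    [0, 0, 0],
    [0, 0, 0]
  ]
}}

```text
clock: 12.85
eef_pos: [0.5809, -0.2228, 0.1315]
tool_rot: [-0.662, 0.749, 0.0, -0.0]
ft_force: [-0.1, 0.5, 0.4]
grip_width: 0.0424
```

Call:
{"fn": "jog_arm", "kwargs": {
  "jaw": [0.4, 0.3, 0.2, 0.1, 0, 0, 0, 0],
  "linear": [
    [0, 0, 0],
    [0, 0, 0],
    [0, 0, 0],
    [0, 0, 0],
    [0, 0, 0],
    [0, 0, 0],
    [0, 0, 0],
    [0, 0, 0]
  ],
  "delta_rot": [
    [0, 0, 0],
    [0, 0, 0],
    [0, 0, 0],
    [0, 0, 0],
    [0, 0, 0],
    [0, 0, 0],
    [0, 0, 0],
    [0, 0, 0]
  ]
}}

```text
clock: 13.52
eef_pos: [0.5809, -0.2228, 0.1316]
tool_rot: [-0.662, 0.749, 0.0, -0.0]
ft_force: [0.5, -0.8, -0.0]
grip_width: 0.0854
```

```bash
python3 - <<'E'
from h import *
from workcell import bot
delta(bot.get_obs(),[.581,-.2222,.1327],-97.0)
p,d=bot.camera("wrist");cv2.imwrite("pics/w9.png",p[:,:,::-1])
E
```

```text
clock 13.5167 pos [ 0.5809 -0.2228  0.1316] xang -97.03 w 0.0854 F [ 0.5 -0.8 -0. ]
lin [-0.0006 -0.     -0.0011] rot [ 0.   -0.   -0.03] j [-0.37  0.55  0.16  1.18 -0.    2.9 ]
```

View pics/w9.png

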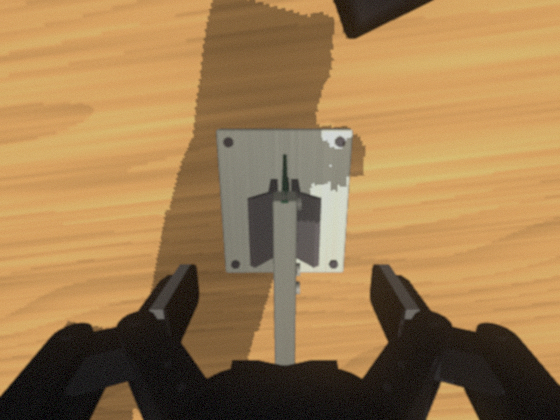

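The fingers are clear, and the board's bar at (285,280) still stands upright between the jaws. Retreating upward.

Call:
{"fn": "jog_arm", "kwargs": {
  "jaw": [0, 0, 0, 0, 0, 0, 0, 0],
  "linear": [
    [0, 0, -0.006],
    [0, 0, -0.018],
    [0, 0, -0.034],
    [0, 0, -0.052],
    [0, 0, -0.07],
    [0, 0, -0.09],
    [0, 0, -0.105],
    [0, 0, -0.11]
  ],
  "delta_rot": [
    [0, 0, 0],
    [0, 0, 0],
    [0, 0, 0],
    [0, 0, 0],
    [0, 0, 0],
    [0, 0, 0],
    [0, 0, 0],
    [0, 0, 0]
  ]
}}

```text
clock: 14.23
eef_pos: [0.5821, -0.2233, 0.2453]
tool_rot: [-0.662, 0.749, -0.002, 0.001]
ft_force: [-0.3, -0.1, -0.4]
grip_width: 0.0851
```

```bash
python3 - <<'E'
from h import *
from workcell import bot
delta(bot.get_obs(),[.581,-.2222,.25],-97.0)
for n in ("wrist","side"):
    c=bot.calibration(n);p,d=bot.camera(n);cv2.imwrite(f"pics/{n}10.png",p[:,:,::-1])
    P=cloud(c,d);Z=P[...,2]
    m=(Z>.125)&(Z<.16)&(d>0)&(abs(P[...,0]-.58)<.07)&(abs(P[...,1]+.223)<.05)&(p.min(-1)>70)
    k=P[m]; print(n,m.sum(),np.percentile(k[:,2],[50,98]).round(4),cv2.minAreaRect((k[:,:2]*1000).astype(np.float32)))
E
```

```text
clock 14.2333 pos [ 0.5821 -0.2233  0.2453] xang -97.03 w 0.0851 F [-0.3 -0.1 -0.4]
lin [-0.001   0.0012 -0.0047] rot [-0.31 -0.08 -0.03] j [-0.37  0.49  0.36  1.44  0.    2.9 ]
wrist 1322 [0.1405 0.1417] ((581.2351684570312, -222.53671264648438), (9.871627807617188, 89.75991821289062), 83.21590423583984)
side 529 [0.1418 0.1436] ((579.8924560546875, -222.62149047851562), (10.257561683654785, 91.51225280761719), 83.1360855102539)
```

View pics/wrist10.png

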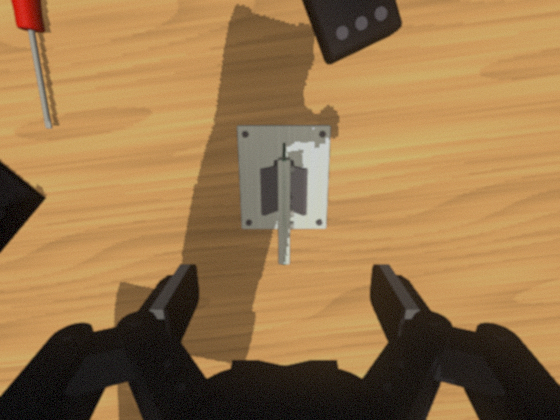

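View pics/side10.png

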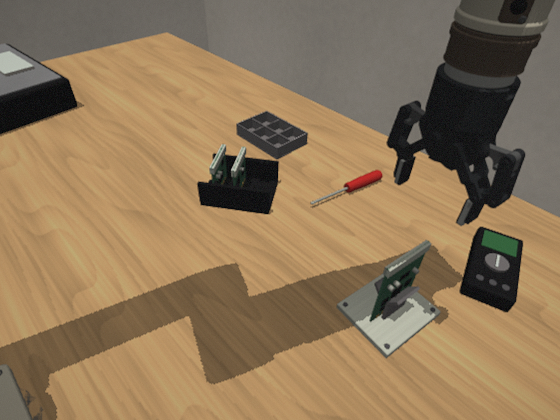

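The side view shows the board upright in the jaws at (403,280) and both short boards still in the rack at (218,163) and (238,167). Its top is at about 0.141 m, so it is resting on the plate. The gripper is clear, so I'm handing in.

```bash
python3 -c "
from workcell import bot
print(bot.job_done())"
```

```text
the job is handed in; nothing more can be done
None
```

The tall board now stands upright in the inspection stand. I slid it straight up out of the rack by its top bar, carried it to the stand, lowered it until it touched at about 5.5 N, and let go. The arm then backed off upward, and I handed the job in at about 14.3 s.

**Last checks:**
- **Seating:** the board's top is at 0.1405 m by the wrist camera and 0.1418 m by the side camera. 0.142 m is expected if it rests on the plate.
- **Centring:** its centre is within about 1 mm of the stand's measured centre, and it is aligned with the slot to within about 0.3°.
- **Surroundings:** both short boards still stand in the rack, and the gripper is open and clear of everything.

**Disagreements:** the cameras differed from one another by up to about 2 mm, which is their stated calibration accuracy. No check failed.

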